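# Lock the setting die into its bayonet holder

## Task

Put the steel setting die into the holder on the bench: feel for the position in which both ends of its cross pin drop into the two slots, press it down against the spring, turn it a quarter turn clockwise (seen from above), and let it rise so that it stays locked and upright by itself. Work by feel and never ram or force it in the holder, and leave the roll of tape, the bottle and the thread spool standing where they are.

Things in the scene. Friction and masses are not known exactly. Their poses are not given: they have to be found in the camera images.
- die: The loose bayonet setting die, bare steel, standing upright, 86 mm tall, about 0.3 kg. Origin at the centre of its underside, z up its axis, x along its cross pin; a half turn about z makes no difference. Shank 28 mm across (foot tapered to 24 mm in the lowest 4 mm) up to 36 mm, collar 44 mm across from 36 to 41 mm, grip block above, small cup on top.
- die_pin (a point): Centre of the die's cross pin, 12 mm above its underside. The round pin is 8 mm thick, runs along the die's x and sticks out of the shank both ways, its ends 23 mm from the axis.
- die_grip (a point): Middle of the die's grip block, 65 mm above its underside. The block reaches from 41 to 80 mm, is 44 mm long in the die's x and 30 mm across the flats in its y: grip it across the flats from above, fingertips above the collar.
- holder: The holder, fixed to the bench: dark round flange 104 mm across, 8 mm thick, with an upright barrel 72 mm across, closed by a slotted steel ring 76 mm across whose top face is 60 mm above the bench. Origin at the centre of its underside, z up, x roughly along the two slots. The heights of the die given below are those of its underside over this origin. The ring cannot turn in use.
- mouth (a point): Centre of the ring's 31 mm bore, in its top face. Two slots 10.5 mm wide, across from each other, run from the bore to 25 mm from the axis. Their angle is not measured: up to 0.3 rad either side of the holder's x; find it by eye or feel. With the pin across the slots the die stops with the pin on the ring (height 52 mm); in the slots it goes on to the plunger.
- plunger_rest (a point): Centre of the spring plunger's top when free, 44 mm over the holder's origin; the die in the slots rests near this height. The plunger pushes up with 3.6 N, plus 0.6 N for each mm pressed, to a hard stop at 27 mm. At a height of 30 mm or lower the pin clears the ledge under the ring and the die can be turned, clockwise from above only.
- lock_level (a point): Where the underside centre of the locked die stands, on the holder's axis, 36 mm over its origin. A quarter turn (1.57 rad) from the slots the pin lies under two notches 12.5 mm wide, 6 mm higher than the ledge, into which the spring lifts it; a rigid stop follows 0.1 rad on. Let go too early, the die stays pinched under the ledge at 30 mm or comes up in the slots to 44 mm.
- tape_roll: Bystander: roll of masking tape lying flat beyond the holder, 100 mm across, 25 mm high, origin under its centre.
- dye_bottle: Bystander: small dark brown dye bottle with a black cap near the holder, 42 mm across, 62 mm tall, origin under its centre.
- thread_spool: Bystander: spool of dark blue thread near the holder, 49 by 65 mm, 50 mm tall, origin under its centre.
Things that resemble listed ones, but are neither listed nor needed, are in the scene too. What is shaped like the die but blue or purple is not meant.

How it is judged (in metres and radians):
On the way:
1. the die is pressed down in the holder against the spring, far enough for its pin to pass under the ledge (underside below 32 mm over the holder's origin, within 4 mm of its axis) (z of die in the frame of holder below 0.032 m and horizontal distance between die and holder below 0.004 m), for 0.1 s.
At the end, for the whole second after the job is handed in: the die stands locked in the holder, let go: its underside 33.5 to 39 mm above the holder's origin (that is with the pin up in the locking notches), within 4 mm of the holder's axis, tilted less than 0.08 rad, at rest; the three bystanders upright (z of die in the frame of holder between 0.0335 and 0.039 m and horizontal distance between die and holder below 0.004 m and angle between die's own z axis and vertical below 0.08 rad and linear speed of die below 0.01 m/s and angle between each of tape_roll, dye_bottle, thread_spool's own z axis and vertical below 0.2 rad); the robot touches nothing.
It fails at once if the die is rammed or forced in the holder with more than 100 N in all (contact force between die and holder above 100 N).
It fails at once if the roll of tape is moved more than 20 mm (distance of tape_roll from where it was at the start of the episode above 0.02 m).
It fails at once if the dye bottle is moved more than 20 mm (distance of dye_bottle from where it was at the start of the episode above 0.02 m).
It fails at once if the thread spool is moved more than 20 mm (distance of thread_spool from where it was at the start of the episode above 0.02 m).
It also fails if it takes over 64 s, if anything falls off the work surface, if the arm or the gripper's body presses on something with over 40 N, if the wrist force passes 120 N, or if a joint passes its speed limit or range.

## Robot

A 6-joint arm with a two-finger parallel gripper is mounted at the origin on a cart in front of the work surface, level with it; the furniture and walls round the work are solid. World frame = base frame: x ahead of the robot, y to its left, z up, the work surface at z = 0. Lengths are in mm, angles in rad, forces in N, time in s.
With the tool pointing down it reaches from about 375 to 825 mm from the base axis. Payload 5.5 kg.
Tool frame: the origin (TCP) lies at the very end of the fingers, on their centre line; the grasp point (between the pads) lies 19 mm behind it; z points along the fingers, y is the line along which they close (so a half turn about z gives the same grasp; the last joint's range is limited). The gripper opens to 85 mm and grips with 20 to 120 N. Pads are 22 mm wide; open, the fingers measure 114 mm over their backs; the gripper's body (76 mm by 85 mm) begins 54 mm behind the grasp point. The pads swing forward as they close: fully open they stand 13 mm farther back than shut.
Start: joints at [-1.15, 0.314, -0.047, 1.21, 0, 1.571], TCP at [245.091, -547.654, 205.699] pointing down, gripper open.
Joint ranges: [-2.67, 2.67], [-0.69, 1.73], [-1.03, 1.25], [-2.08, 2.16], [-1.42, 1.45], [-3.14, 3.14]. Speed limits (rad/s): [2.39, 2.39, 3.01, 3.14, 3.14, 3.14].

## Interface

Orientations are given as a 3x3 rotation matrix whose columns are the frame's x, y, z axes.
In Python, from rig import robot gives the robot as it stands. The module is installed in compiled form; this text tells all that it offers.
- The arm moves only by the shell command python3 -m handwheel 'ROWS' [FORCE]. ROWS is a JSON object of lists of equal length, an entry for each row: "turn": the turn, a rotation vector about the world's x, y, z in degrees, a list of three; "xyz": the shift along the world's x, y, z in m, a list of three; "jaw": the closure, from 0 (fully open) to 1 (shut). In form: {"turn": [[wx, wy, wz], ...], "xyz": [[tx, ty, tz], ...], "jaw": [jaw, ...]}. A call has 1 to 5 rows; each row shifts and turns the commanded pose from where the row before left it; what a row does not reach is not made up. A row lasts 1/8 s, in which the tool goes at most 62.5 mm and 10.7 degrees, less where a joint would pass 70% of its speed; a pose out of reach is approached as far as the arm can. A call is refused whole if a number of a shift passes 0.0625 or a number of a turn 10.7, either way. A call with a gripper value outside its range is refused whole. The fingers move at their own pace and stop on an object; FORCE is the grip in N (left out, the last holds). Time passes only in rows, so rows that do not move let the fingers close. It gives the time, the measured TCP pose, the force, the opening and the grip force at its end, in the units of the state.
- robot.read_state(): the state, without advancing time (a new reading comes with each control period).
- robot.snapshot(name): name is "scene" or "top" or "wrist"; returns (picture, depth): 384x512x3 uint8, red, green, blue; 384x512 float32, mm along the optical axis (not along the pixel's ray), 0 where there is no reading.
- robot.camera_params(name): a dict with "fx", "fy", "cx", "cy" (pixels), "cam_to_world" (4x4, takes a point from camera to world coordinates). Camera axes: x right, y up, looking along -z (the intrinsics and any distortion apply to the point x, -y, -z); pixel columns grow to the right and rows downward; lengths in mm; the calibration is good to about 2 mm. A picture is of the moment at which its call begins: read the wrist's pose just before it. camera_params takes no time and is no camera call; for the wrist camera it gives the pose at the moment of the call.
- robot.close_job(): hands the job in; it is judged then, once.
The state is a dict: "clock": time; "joints": joint angles; "qvel": joint speeds; "effort": joint torques, N m; "tool_pos": TCP position; "eef_rot": TCP orientation; "force": force on the tool from outside, world axes, zero at the start; "wrist_torque": the same for the moment, N m; "finger_gap": opening from 0.0 (shut) to 1.0 (fully open); "finger_force": force on a finger pad.
Only numpy, scipy, OpenCV 4.12 (cv2) and the standard library are available. Lean on these libraries where they do the work, as an engineer would, in place of code of your own. Each camera call takes 0.05 s, during which the arm holds its last target. There are 200 camera calls.

## Working session

There is one attempt and no reset: what is moved stays moved. The work goes in short steps, Python scripts to look and compute and a shell command to move; the robot and the scene stay as the last step left them, time stands still between calls to the robot, and variables do not carry over. Pictures are saved under pics/ and viewed, at most 10 in all, crops included, and the job is handed in when it is done.

```bash
mkdir -p pics
cat > h.py <<'E'
import numpy as np, cv2
from rig import robot
def snap(n):
    p=robot.camera_params(n); im,d=robot.snapshot(n); return im,d,p
def cloud(d,p):
    v,u=np.mgrid[:d.shape[0],:d.shape[1]]
    P=np.stack([(u-p['cx'])/p['fx']*d,-(v-p['cy'])/p['fy']*d,-d,np.ones_like(d)],-1)
    return (P@np.array(p['cam_to_world']).T)[...,:3]
def ray(u,v,z,p):
    M=np.array(p['cam_to_world']); r=M[:3,:3]@np.array([(u-p['cx'])/p['fx'],-(v-p['cy'])/p['fy'],-1]); o=M[:3,3]
    return o+r*(z-o[2])/r[2]
E
python3 - <<'E'
from h import *
for n in('scene','top'):
    im,d,p=snap(n); cv2.imwrite(f'pics/{n}0.png',cv2.resize(im[...,::-1],(768,576),interpolation=cv2.INTER_CUBIC)); np.savez(f'{n}0.npz',im=im,d=d,p=np.array(p,dtype=object))
    print(n,{k:np.round(v,2).tolist() for k,v in p.items()})
E
```

```text
scene {'fx': 496.3, 'fy': 496.3, 'cx': 256.77, 'cy': 188.93, 'cam_to_world': [[-0.86, 0.31, -0.4, 157.27], [-0.51, -0.53, 0.68, 679.29], [0.0, 0.79, 0.62, 689.5], [0.0, 0.0, 0.0, 1.0]]}
top {'fx': 481.97, 'fy': 481.97, 'cx': 258.21, 'cy': 198.73, 'cam_to_world': [[0.0, 0.98, -0.18, 408.28], [-1.0, -0.0, -0.02, -38.86], [-0.02, 0.18, 0.98, 1038.36], [0.0, 0.0, 0.0, 1.0]]}
```

View pics/top0.png

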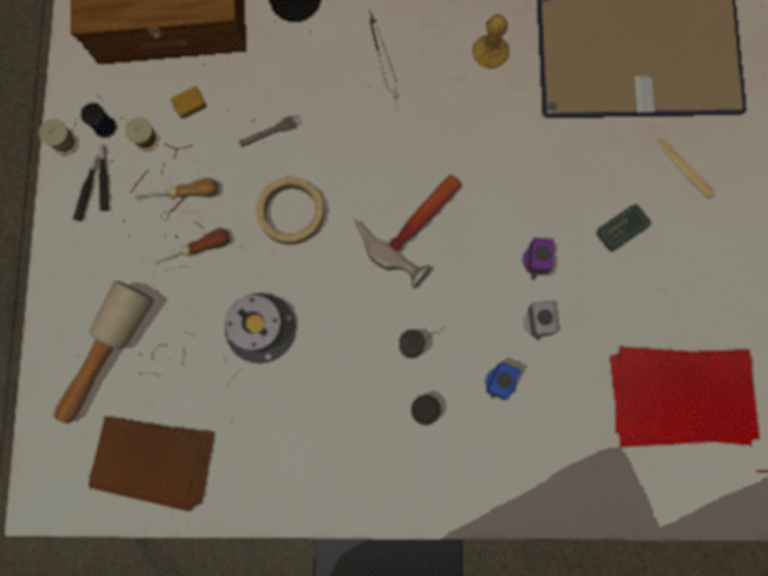

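View pics/scene0.png

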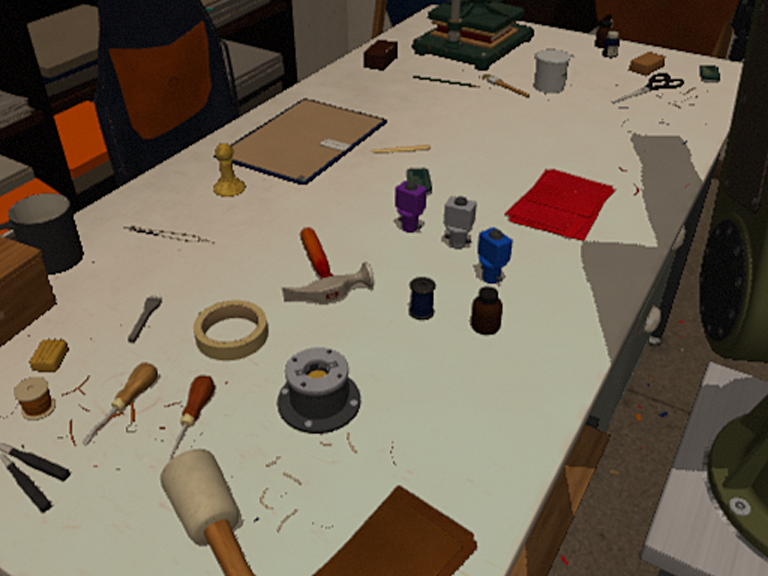

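Candidates (top view 768×576): purple at (540,256), bare steel at (543,318) and blue at (504,380). I choose the steel one. The holder is at (255,322), the spool at (412,343), the bottle at (426,409) and the tape at (290,210).

Run:
```python
from h import *
Z=np.load('top0.npz',allow_pickle=True); im,d,p=Z['im'],Z['d'],Z['p'].item(); C=cloud(d,p)
S=np.load('scene0.npz',allow_pickle=True); ims,ds,ps=S['im'],S['d'],S['p'].item(); Cs=cloud(ds,ps)
print('table z',np.median(C[240:260,200:250,2]),np.median(Cs[300:330,250:330,2]))
def box(C,c,r,zl,zh):
    m=(np.hypot(C[...,0]-c[0],C[...,1]-c[1])<r)&(C[...,2]>zl)&(C[...,2]<zh); return m
c0=ray(362,212,80,p); print('c0',c0)
for nm,CC in(('top',C),('scene',Cs)):
    m=box(CC,c0,45,76,84); q=CC[m][:,:2].astype(np.float32); 
    if len(q)>10: print(nm,'die80',len(q),cv2.minAreaRect(q),q.mean(0))
h0=ray(170,215,60,p)
for nm,CC in(('top',C),('scene',Cs)):
    m=box(CC,h0,60,56,66); q=CC[m][:,:2].astype(np.float32); print(nm,'ring',len(q),cv2.minEnclosingCircle(q),np.median(CC[m][:,2]))
for nm,u,v,z in(('spool',412,343,50),('bottle',426,409,62),('tape',290,210,25)): print(nm,ray(u/1.5,v/1.5,z,p))
a=cv2.resize(im[180:250,135:205],(400,400),interpolation=cv2.INTER_CUBIC); b=cv2.resize(im[190:240,335:385],(400,400),interpolation=cv2.INTER_CUBIC)
cv2.imwrite('pics/crop.png',np.hstack([a,b])[...,::-1])
```

```text
table z -0.5788384928564483 0.7454968916837288
c0 [ 554.91012524 -226.71216987   80.        ]
top die80 279 ((556.9631958007812, -228.95022583007812), (43.535526275634766, 30.49323844909668), 6.759619235992432) [ 556.40924 -228.25662]
scene die80 132 ((555.62939453125, -227.81060791015625), (43.45331573486328, 32.044918060302734), 7.407052516937256) [ 553.99927 -223.65053]
top ring 810 ((554.0480346679688, 167.32618713378906), 38.33283233642578) 59.27815125547994
scene ring 880 ((552.622314453125, 168.03561401367188), 38.856689453125) 60.811205590712746
spool [524.97031535 -52.19951081  50.        ]
bottle [435.04807288 -70.35369779  62.        ]
tape [723.31049861 124.87706073  25.        ]
```

View pics/crop.png

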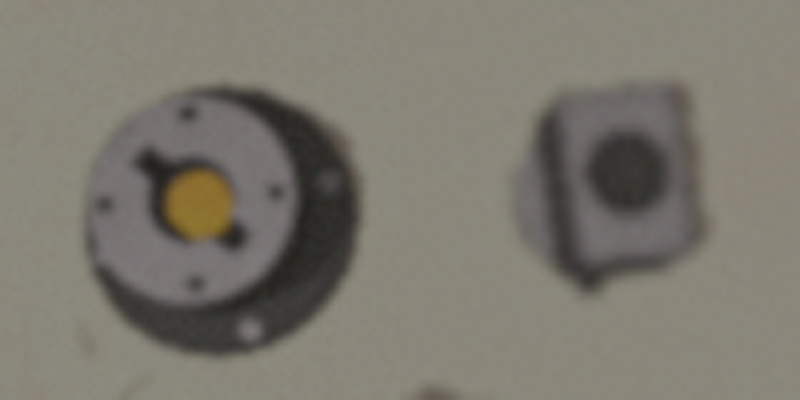

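The crop confirms it: the die on the right is bare steel and upright. The holder's slots run from about (148,160) to (238,238), which is world yaw ≈ 49°. The die's x is at ≈ 7°.

```bash
python3 -c "
from h import *
s=robot.read_state();print({k:np.round(v,3).tolist() for k,v in s.items()})"
python3 -m handwheel '{"turn":[[0,0,0],[0,0,0],[0,0,0],[0,0,0],[0,0,0]],"xyz":[[0.02,0.02,0.01],[0.04,0.04,0.01],[0.04,0.042,0],[0.04,0.042,0],[0.04,0.042,0]],"jaw":[0,0,0,0,0]}' 40
python3 -m handwheel '{"turn":[[0,0,0],[0,0,0],[0,0,0],[0,0,0],[0,0,0]],"xyz":[[0.04,0.042,0],[0.04,0.042,0],[0.03,0.03,0],[0.021,0.019,0],[0,0,0]],"jaw":[0,0,0,0,0]}'
```

```text
{'clock': 0.1, 'joints': [-1.15, 0.314, -0.048, 1.21, -0.0, 1.571], 'qvel': [-0.0, 0.0, 0.004, 0.001, -0.002, 0.0], 'effort': [0.001, -54.077, 34.054, 0.011, 0.0, 0.0], 'tool_pos': [244.868, -547.143, 204.935], 'eef_rot': [[0.913, 0.408, -0.001], [0.408, -0.913, 0.001], [-0.0, -0.002, -1.0]], 'force': [0.571, -0.375, 0.601], 'wrist_torque': [0.014, -0.015, 0.002], 'finger_force': 0.0, 'finger_gap': 1.0}
clock: 0.72
tool_pos: [426.0, -360.1, 225.4]
eef_rot: [[0.913, 0.408, -0.0], [0.408, -0.913, 0.0], [-0.0, -0.0, -1.0]]
force: [0.8, -0.5, -0.5]
finger_gap: 0.999
finger_force: 0.0
clock: 1.35
tool_pos: [557.0, -227.0, 224.9]
eef_rot: [[0.912, 0.411, -0.001], [0.411, -0.912, 0.001], [-0.001, -0.001, -1.0]]
force: [-0.3, 0.1, 1.4]
finger_gap: 0.995
finger_force: 0.0
```

```bash
python3 -m handwheel '{"turn":[[0,0,-8.5],[0,0,-8.5],[0,0,0]],"xyz":[[0,0,0],[0,0,0],[0,0,0]],"jaw":[0,0,0]}'
python3 - <<'E'
from h import *
s=robot.read_state(); im,d,p=snap('wrist'); C=cloud(d,p); print(np.round(s['joints'],2),s['tool_pos'])
cv2.imwrite('pics/w1.png',im[...,::-1])
t=s['tool_pos']
for zl,zh in((70,90),(77,84)):
    m=(np.hypot(C[...,0]-t[0],C[...,1]-t[1])<45)&(C[...,2]>zl)&(C[...,2]<zh); q=C[m][:,:2].astype(np.float32)
    if len(q)>10: print(len(q),cv2.minAreaRect(q),q.mean(0),np.median(C[m][:,2]))
E
```

```text
clock: 1.72
tool_pos: [555.2, -229.3, 225.5]
eef_rot: [[0.992, 0.124, -0.001], [0.124, -0.992, -0.0], [-0.001, -0.0, -1.0]]
force: [-0.2, 0.4, -0.2]
finger_gap: 1.004
finger_force: 0.0
[-0.39  0.31 -0.01  1.25 -0.    2.63] [ 555.24352743 -229.32419049  225.4506427 ]
1019 ((556.8741455078125, -228.62229919433594), (44.21696090698242, 29.630712509155273), 6.44412088394165) [ 558.129   -228.21729] 79.28337415333351
797 ((556.658935546875, -228.589111328125), (43.38640594482422, 29.440689086914062), 6.501852989196777) [ 557.8982 -228.2044] 79.16186814865154
```

View pics/w1.png

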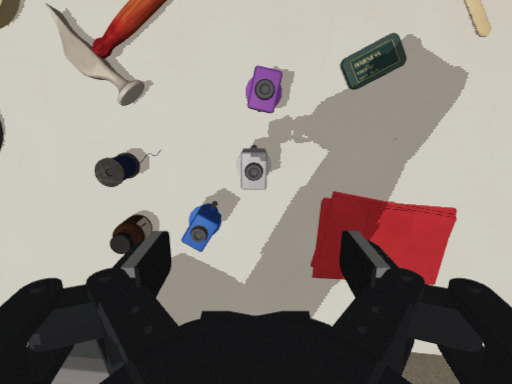

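```bash
python3 -m handwheel '{"turn":[[0,0,10.5],[0,0,10.5],[0,0,10.5],[0,0,10.5],[0,0,10.5]],"xyz":[[0,0,0],[0,0,0],[0,0,0],[0,0,0],[0,0,0]],"jaw":[0,0,0,0,0]}' >/dev/null
python3 -m handwheel '{"turn":[[0,0,10.5],[0,0,10.5],[0,0,10.5],[0,0,10.5],[0,0,10.5]],"xyz":[[0,0,0],[0,0,0],[0,0,0],[0,0,0],[0,0,0]],"jaw":[0,0,0,0,0]}' >/dev/null
python3 -m handwheel '{"turn":[[0,0,10.5],[0,0,10.5],[0,0,10.5],[0,0,10.5],[0,0,10.5]],"xyz":[[0,0,0],[0,0,0],[0,0,0],[0,0,0],[0,0,0]],"jaw":[0,0,0,0,0]}' >/dev/null
python3 -m handwheel '{"turn":[[0,0,10.5],[0,0,10.5],[0,0,0.5],[0,0,0]],"xyz":[[0.001,0.001,0],[0,0,0],[0,0,-0.03],[0,0,-0.03]],"jaw":[0,0,0,0]}'
python3 -c "
from h import *
print(np.round(robot.read_state()['joints'],2))"
```

```text
clock: 4.15
tool_pos: [557.0, -228.2, 165.3]
eef_rot: [[-0.994, -0.109, 0.001], [-0.109, 0.994, -0.001], [-0.001, -0.001, -1.0]]
force: [-0.3, 0.3, -1.1]
finger_gap: 0.999
finger_force: 0.0
[-0.39  0.33 -0.11  1.12 -0.   -0.5 ]
```

```bash
python3 -m handwheel '{"turn":[[0,0,0],[0,0,0],[0,0,0],[0,0,0],[0,0,0]],"xyz":[[0,0,-0.035],[0,0,-0.035],[0,0,-0.03],[0,0,-0.017],[0,0,0]],"jaw":[0,0,0,0,0]}'
python3 -m handwheel '{"turn":[[0,0,0],[0,0,0],[0,0,0],[0,0,0],[0,0,0]],"xyz":[[0,0,0],[0,0,0],[0,0,0],[0,0,0],[0,0,0]],"jaw":[0.3,0.5,0.7,0.9,1]}' 60
python3 -m handwheel '{"turn":[[0,0,0],[0,0,0]],"xyz":[[0,0,0],[0,0,0]],"jaw":[1,1]}'
```

```text
clock: 4.78
tool_pos: [556.0, -227.5, 47.7]
eef_rot: [[-0.994, -0.107, -0.002], [-0.107, 0.994, 0.001], [0.002, 0.001, -1.0]]
force: [-0.8, -0.5, 0.1]
finger_gap: 1.001
finger_force: 0.0
clock: 5.4
tool_pos: [558.0, -227.8, 49.9]
eef_rot: [[-0.994, -0.107, 0.002], [-0.107, 0.994, -0.001], [-0.002, -0.001, -1.0]]
force: [-0.9, 0.8, 5.7]
finger_gap: 0.321
finger_force: 59.1
clock: 5.65
tool_pos: [558.0, -227.9, 49.9]
eef_rot: [[-0.994, -0.107, 0.002], [-0.107, 0.994, -0.001], [-0.002, -0.001, -1.0]]
force: [-0.5, 0.5, 5.2]
finger_gap: 0.321
finger_force: 59.1
```

```bash
python3 -m handwheel '{"turn":[[0,0,0],[0,0,0],[0,0,0],[0,0,0],[0,0,0]],"xyz":[[0,0,0.02],[0,0,0.04],[0,0,0.04],[0,0,0.03],[0,0,0]],"jaw":[1,1,1,1,1]}'
python3 -m handwheel '{"turn":[[0,0,0],[0,0,10.5],[0,0,10.5],[0,0,10.5],[0,0,10.5]],"xyz":[[0,0.03,0],[0,0.045,0],[0,0.045,0],[0,0.045,0],[0,0.045,0]],"jaw":[1,1,1,1,1]}'
python3 -m handwheel '{"turn":[[0,0,0],[0,0,0],[0,0,0],[0,0,0],[0,0,0]],"xyz":[[0,0.045,0],[0,0.045,0],[0,0.045,0],[-0.004,0.03,0],[0,0.02,0]],"jaw":[1,1,1,1,1]}'
python3 - <<'E'
from h import *
robot.read_state(); im,d,p=snap('wrist'); s=robot.read_state(); C=cloud(d,p); print(np.round(s['joints'],2),s['tool_pos'],s['force'])
cv2.imwrite('pics/w2.png',im[...,::-1]); np.savez('w2.npz',im=im,d=d,p=np.array(p,dtype=object))
h=np.array([553.3,167.7]);m=(np.hypot(C[...,0]-h[0],C[...,1]-h[1])<42)&(C[...,2]>56)&(C[...,2]<65); q=C[m][:,:2].astype(np.float32)
print(len(q),cv2.minEnclosingCircle(q) if len(q) else 0)
E
```

```text
clock: 6.28
tool_pos: [558.6, -228.2, 180.7]
eef_rot: [[-0.994, -0.107, 0.004], [-0.107, 0.994, -0.002], [-0.004, -0.002, -1.0]]
force: [0.5, 0.5, -3.6]
finger_gap: 0.32
finger_force: 59.9
clock: 6.9
tool_pos: [555.5, -16.2, 176.2]
eef_rot: [[-0.663, -0.748, -0.003], [-0.748, 0.663, 0.0], [0.002, 0.003, -1.0]]
force: [1.0, 1.1, -3.4]
finger_gap: 0.319
finger_force: 60.0
clock: 7.52
tool_pos: [551.5, 168.4, 176.5]
eef_rot: [[-0.667, -0.745, -0.003], [-0.745, 0.667, -0.001], [0.003, 0.002, -1.0]]
force: [0.6, -0.4, -3.6]
finger_gap: 0.321
finger_force: 60.0
[ 0.3   0.29 -0.15  1.14  0.   -0.54] [551.9840668  170.42683157 176.80155069] [ 0.80218071  1.86172286 -3.36076623]
2070 ((552.3900756835938, 169.19017028808594), 38.09479522705078)
```

View pics/w2.png

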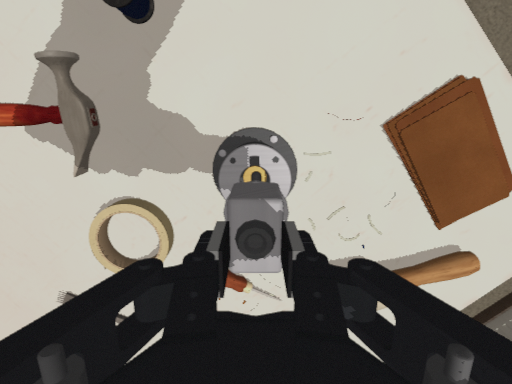

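Run:
```python
from h import *
for f,c in(('w2',(552.4,169.2)),('top0',(554.0,167.3)),('scene0',(552.6,168.0))):
    Z=np.load(f+'.npz',allow_pickle=True); im,d,p=Z['im'],Z['d'],Z['p'].item()
    g=im.max(2); 
    v,u=np.mgrid[:384,:512]; M=np.array(p['cam_to_world'])
    r=np.stack([(u-p['cx'])/p['fx'],-(v-p['cy'])/p['fy'],-np.ones(u.shape)],-1)@M[:3,:3].T
    W=M[:3,3]+r*((60-M[2,3])/r[...,2])[...,None]
    x,y=W[...,0]-c[0],W[...,1]-c[1]; R=np.hypot(x,y); a=np.degrees(np.arctan2(y,x))
    ring=(R>17)&(R<24); thr=0.6*np.percentile(g[ring],80)
    for lo in(49,-131):
        m=ring&(g<thr)&(np.abs((a-lo+180)%360-180)<35)
        # screw-free radius
        print(f,lo,m.sum(),np.round([np.median(W[m][:,0]),np.median(W[m][:,1]),np.median(a[m])],1) if m.sum() else '')
```

```text
w2 49 145 [566.2 184.4  48.5]
w2 -131 65 [ 539.6  153.3 -129. ]
top0 49 12 [566.8 182.5  51.5]
top0 -131 11 [ 539.7  150.5 -130.3]
scene0 49 6 [567.7 182.6  45.4]
scene0 -131 2 [ 538.6  150.9 -129.3]
```

Run:
```python
from h import *
Z=np.load('w2.npz',allow_pickle=True); im,d,p=Z['im'],Z['d'],Z['p'].item(); C=cloud(d,p)
g=C[225:252,238:274]; print(np.round(g[::6,::7,2],1))
s=C[188:272,225:288]; m=(abs(s[...,2]-np.median(s[42:60,5:10,2]))<4); print(np.median(s[42:60,5:10,2]))
q=s[m][:,:2].astype(np.float32); print(len(q),cv2.minAreaRect(q))
# cup circle (dark) by mask
gr=cv2.medianBlur(cv2.cvtColor(im,cv2.COLOR_RGB2GRAY),3)[215:265,230:282]
_,b=cv2.threshold(gr,0,255,cv2.THRESH_BINARY_INV+cv2.THRESH_OTSU)
k=max(cv2.findContours(b,0,2)[0],key=cv2.contourArea); (u,v),r=cv2.minEnclosingCircle(k); print(u+230,v+215,r)
print(ray(u+230,v+215,213,p),p['cam_to_world'])
```

```text
[[205.3 207.9 210.3 210.2 206.9 205.9]
 [207.6 212.1 212.6 211.7 212.1 207.7]
 [209.8 212.1 209.3 208.7 212.8 210.2]
 [211.7 210.7 209.  208.1 211.5 212. ]
 [206.  212.  210.5 209.8 211.4 205.9]]
205.54067511814148
3192 ((549.3525390625, 166.763916015625), (42.85209655761719, 32.33283233642578), 48.864253997802734)
254.9047622680664 238.44557762145996 20.243602752685547
[548.45342437 164.63536982 213.        ] [[-7.46516728e-01 -6.43248748e-01 -1.70128842e-01  5.08012529e+02]
 [ 6.65365923e-01 -7.21323287e-01 -1.92304196e-01  1.19155861e+02]
 [ 9.81537258e-04 -2.56756233e-01  9.66475697e-01  3.44173499e+02]
 [ 0.00000000e+00  0.00000000e+00  0.00000000e+00  1.00000000e+00]]
```

```bash
python3 -m handwheel '{"turn":[[0,0,2],[0,0,0],[0,0,0]],"xyz":[[0.002,-0.0,-0.02],[0,0,-0.02],[0,0,0]],"jaw":[1,1,1]}'; python3 -m handwheel '{"turn":[[0,0,0],[0,0,0]],"xyz":[[0,0,0],[0,0,0]],"jaw":[1,1]}'
```

```text
clock: 7.95
tool_pos: [553.2, 166.1, 136.2]
eef_rot: [[-0.642, -0.767, -0.005], [-0.767, 0.642, -0.002], [0.004, 0.002, -1.0]]
force: [0.0, 0.8, -2.8]
finger_gap: 0.319
finger_force: 60.0
clock: 8.2
tool_pos: [555.9, 167.3, 139.6]
eef_rot: [[-0.642, -0.767, 0.002], [-0.767, 0.642, 0.0], [-0.001, -0.001, -1.0]]
force: [1.2, 0.6, -3.4]
finger_gap: 0.32
finger_force: 60.1
```

```bash
python3 -m handwheel '{"turn":[[0,0,0],[0,0,0],[0,0,0],[0,0,0]],"xyz":[[0,0.002,-0.012],[0,0,-0.012],[0,0,0],[0,0,0]],"jaw":[1,1,1,1]}'
for i in 1 2; do python3 -m handwheel '{"turn":[[0,0,0],[0,0,0],[0,0,0],[0,0,0]],"xyz":[[0,0,-0.0015],[0,0,-0.0015],[0,0,0],[0,0,0]],"jaw":[1,1,1,1]}' | egrep 'pos|force:'; done
```

```text
clock: 8.7
tool_pos: [554.9, 169.3, 114.5]
eef_rot: [[-0.641, -0.767, -0.0], [-0.767, 0.641, -0.0], [0.0, 0.0, -1.0]]
force: [-0.5, 0.7, -3.2]
finger_gap: 0.322
finger_force: 60.1
tool_pos: [555.1, 169.4, 111.8]
force: [-0.0, -0.6, -3.1]
finger_force: 60.1
tool_pos: [555.1, 169.4, 108.7]
force: [0.4, -0.3, -4.8]
finger_force: 60.1
```

```bash
for i in 1 2 3; do python3 -m handwheel '{"turn":[[0,0,0],[0,0,0],[0,0,0],[0,0,0]],"xyz":[[0,0,-0.001],[0,0,-0.001],[0,0,0],[0,0,0]],"jaw":[1,1,1,1]}' | egrep 'pos|force:' |grep -v finger; done
```

```text
tool_pos: [555.1, 169.3, 106.7]
force: [-0.0, 0.7, -3.0]
tool_pos: [555.1, 169.3, 104.7]
force: [0.4, -0.8, -3.3]
tool_pos: [555.1, 169.4, 102.7]
force: [-0.2, -0.8, -2.2]
```

```bash
for i in 1 2 3 4; do python3 -m handwheel '{"turn":[[0,0,0],[0,0,0],[0,0,0],[0,0,0]],"xyz":[[0,0,-0.0005],[0,0,-0.0005],[0,0,0],[0,0,0]],"jaw":[1,1,1,1]}' | egrep 'pos|force:' |grep -v finger; done
```

```text
tool_pos: [555.1, 169.3, 101.7]
force: [-0.2, -0.7, -3.2]
tool_pos: [555.1, 169.3, 100.7]
force: [0.7, 0.0, -3.8]
tool_pos: [555.1, 169.3, 99.7]
force: [-0.1, -0.1, -3.4]
tool_pos: [555.1, 169.4, 98.7]
force: [0.4, -0.6, -2.8]
```

```bash
for i in 1 2 3 4 5; do python3 -m handwheel '{"turn":[[0,0,0],[0,0,0],[0,0,0],[0,0,0]],"xyz":[[0,0,-0.0015],[0,0,-0.0015],[0,0,0],[0,0,0]],"jaw":[1,1,1,1]}' | egrep 'pos|force:' |grep -v finger; done
```

```text
tool_pos: [555.0, 169.3, 95.7]
force: [-0.4, 0.0, -2.4]
tool_pos: [555.3, 169.5, 93.0]
force: [-0.1, 1.2, 0.7]
tool_pos: [555.3, 169.4, 89.9]
force: [0.1, 0.6, 2.4]
tool_pos: [555.2, 169.4, 86.9]
force: [-0.8, 1.3, 4.7]
tool_pos: [555.3, 169.4, 83.9]
force: [-0.3, 0.1, 5.9]
```

```bash
for i in 1 2 ; do python3 -m handwheel '{"turn":[[0,0,0],[0,0,0],[0,0,0],[0,0,0]],"xyz":[[0,0,-0.0015],[0,0,-0.0013],[0,0,0],[0,0,0]],"jaw":[1,1,1,1]}' | egrep 'pos|force:' |grep -v finger; done
```

```text
tool_pos: [555.4, 169.5, 81.4]
force: [-1.5, 0.3, 6.9]
tool_pos: [555.5, 169.6, 78.8]
force: [-1.5, 1.1, 9.5]
```

```bash
python3 -m handwheel '{"turn":[[0,0,0],[0,0,0],[0,0,-4],[0,0,-4],[0,0,0]],"xyz":[[0,0,-0.0005],[0,0,0],[0,0,0],[0,0,0],[0,0,0]],"jaw":[1,1,1,1,1]}' 
python3 -c "
from h import *
s=robot.read_state();print(s['wrist_torque'],s['force'],s['joints'])"
```

```text
clock: 17.32
tool_pos: [555.8, 169.5, 78.5]
eef_rot: [[-0.742, -0.67, 0.002], [-0.67, 0.742, 0.0], [-0.001, -0.001, -1.0]]
force: [-1.2, -0.4, 9.8]
finger_gap: 0.315
finger_force: 61.6
[0.02538339 0.29605422 0.0059804 ] [-1.17667218 -0.39250852  9.84831586] [ 2.96114224e-01  3.57288829e-01 -2.87429763e-01  9.24506345e-01
 -8.96011358e-05 -4.38296143e-01]
```

```bash
for i in 1 2; do python3 -m handwheel '{"turn":[[0,0,-5],[0,0,-5],[0,0,-5],[0,0,0]],"xyz":[[0,-0.0002,0],[0,-0.0001,0],[0,-0.0001,0],[0,0,0]],"jaw":[1,1,1,1]}' |egrep 'pos|rot|force'
python3 -c "
from h import *
s=robot.read_state();print(np.round(s['wrist_torque'],3))"; done
```

```text
tool_pos: [555.9, 169.2, 78.5]
eef_rot: [[-0.89, -0.455, 0.002], [-0.455, 0.89, 0.0], [-0.002, -0.0, -1.0]]
force: [-1.7, -0.2, 9.6]
finger_force: 61.6
[ 0.148  0.264 -0.051]
tool_pos: [556.0, 168.8, 78.5]
eef_rot: [[-0.978, -0.209, 0.002], [-0.209, 0.978, 0.001], [-0.002, 0.0, -1.0]]
force: [-1.7, 0.3, 9.3]
finger_force: 61.6
[ 0.158  0.186 -0.022]
```

```bash
for i in 1 2; do python3 -m handwheel '{"turn":[[0,0,-5],[0,0,-5],[0,0,-5],[0,0,0]],"xyz":[[-0.0002,-0.0002,0],[0,-0.0002,0],[0,-0.0001,0],[0,0,0]],"jaw":[1,1,1,1]}' |egrep 'pos|rot|force'
python3 -c "
from h import *
s=robot.read_state();print(np.round(s['wrist_torque'],3))"; done
```

```text
tool_pos: [555.8, 168.4, 78.5]
eef_rot: [[-0.999, 0.051, 0.002], [0.051, 0.999, 0.001], [-0.002, 0.001, -1.0]]
force: [-0.1, 0.2, 9.7]
finger_force: 61.6
[ 0.178  0.234 -0.018]
tool_pos: [555.7, 168.1, 78.6]
eef_rot: [[-0.951, 0.308, 0.002], [0.308, 0.951, 0.001], [-0.002, 0.002, -1.0]]
force: [-0.0, 0.6, 9.5]
finger_force: 61.6
[0.304 0.163 0.003]
```

```bash
python3 -m handwheel '{"turn":[[0,0,-5],[0,0,-5],[0,0,-5],[0,0,0]],"xyz":[[0,-0.0002,0],[0,-0.0002,0],[0,-0.0001,0],[0,0,0]],"jaw":[1,1,1,1]}' |egrep 'pos|rot|force'
python3 -m handwheel '{"turn":[[0,0,-3.5],[0,0,-3.5],[0,0,0]],"xyz":[[0,-0.0002,0],[0,0,0],[0,0,0]],"jaw":[1,1,1]}' |egrep 'pos|rot|force'
python3 -c "
from h import *
s=robot.read_state();print(np.round(s['wrist_torque'],3))"
```

```text
tool_pos: [555.5, 167.6, 78.5]
eef_rot: [[-0.839, 0.543, 0.002], [0.543, 0.839, 0.001], [-0.001, 0.002, -1.0]]
force: [-1.4, 2.1, 9.3]
finger_force: 61.6
tool_pos: [555.5, 167.6, 78.5]
eef_rot: [[-0.767, 0.641, 0.002], [0.641, 0.767, 0.001], [-0.0, 0.002, -1.0]]
force: [-1.3, 1.3, 8.4]
finger_force: 61.6
[0.39  0.301 0.036]
```

```bash
for i in 1 2 3 ; do python3 -m handwheel '{"turn":[[0,0,0],[0,0,0],[0,0,0]],"xyz":[[0,0,0.001],[0,0,0.001],[0,0,0]],"jaw":[1,1,1]}' |egrep 'pos|force:'|grep -v finger; done
```

```text
tool_pos: [555.4, 167.5, 80.4]
force: [-0.5, 1.9, 7.3]
tool_pos: [555.4, 167.5, 82.2]
force: [-0.8, 1.7, 7.9]
tool_pos: [555.3, 167.5, 84.1]
force: [-0.1, 1.6, 5.8]
```

```bash
for i in 1 2 ; do python3 -m handwheel '{"turn":[[0,0,0],[0,0,0],[0,0,0]],"xyz":[[0,0,0.0005],[0,0,0.0005],[0,0,0]],"jaw":[1,1,1]}' |egrep 'pos|force:'|grep -v finger; done
```

```text
tool_pos: [555.2, 167.3, 84.9]
force: [-0.3, 3.2, 5.1]
tool_pos: [555.1, 167.2, 85.8]
force: [0.7, 3.8, 4.1]
```

```bash
python3 -m handwheel '{"turn":[[0,0,0],[0,0,0],[0,0,0],[0,0,0],[0,0,0]],"xyz":[[0,0,0],[0,0,0],[0,0,0],[0,0,0],[0,0,0]],"jaw":[0.5,0.3,0,0,0]}' 20
python3 -m handwheel '{"turn":[[0,0,0],[0,0,0],[0,0,0],[0,0,0],[0,0,0]],"xyz":[[0,0,0.02],[0,0,0.04],[0,0,0.04],[0,0,0.03],[0,0,0]],"jaw":[0,0,0,0,0]}'
python3 - <<'E'
from h import *
im,d,p=snap('wrist'); C=cloud(d,p); cv2.imwrite('pics/w3.png',im[...,::-1])
h=(553.2,168.2);m=(np.hypot(C[...,0]-h[0],C[...,1]-h[1])<40)
for zl,zh in((56,65),(105,120),(118,130)):
    k=m&(C[...,2]>zl)&(C[...,2]<zh);q=C[k][:,:2].astype(np.float32)
    if len(q)>5: print(zl,len(q),np.median(C[k][:,2]),cv2.minAreaRect(q))
E
```

```text
clock: 22.7
tool_pos: [554.6, 166.7, 85.5]
eef_rot: [[-0.767, 0.641, -0.0], [0.641, 0.767, -0.0], [0.0, -0.0, -1.0]]
force: [-0.2, 0.7, -0.1]
finger_gap: 1.004
finger_force: 0.0
clock: 23.32
tool_pos: [556.5, 167.4, 218.5]
eef_rot: [[-0.767, 0.641, 0.005], [0.641, 0.767, 0.001], [-0.003, 0.004, -1.0]]
force: [-0.1, 0.1, -0.5]
finger_gap: 1.0
finger_force: 0.0
56 1713 59.287560803101485 ((550.8805541992188, 171.119384765625), (74.76216125488281, 69.80596923828125), 52.33586883544922)
105 1130 115.46978663327678 ((554.4765014648438, 169.15345764160156), (29.388999938964844, 44.20589828491211), 51.08473587036133)
118 308 120.79812300212512 ((554.3681030273438, 169.61778259277344), (19.181753158569336, 18.473007202148438), 29.074621200561523)
```

View pics/w3.png

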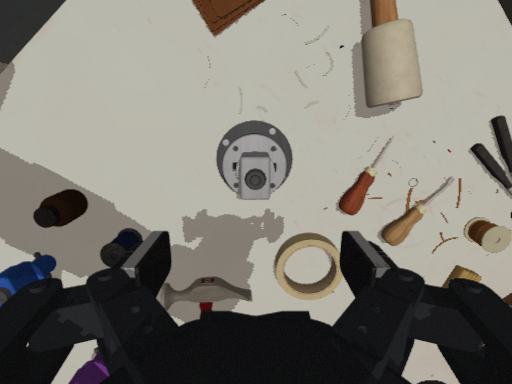

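The picture shows the die upright in the holder at (255,175), lying across the slots. Its block top is at 115.5 mm, so the underside is at about 36 mm and the pin is in the notches. The tape, bottle and spool are all standing.

```bash
python3 -c "
from rig import robot
print(robot.close_job())"
```

```text
the job is handed in; nothing more can be done
None
```

The steel die is locked upright in the holder with its underside at about 36 mm and the gripper clear of it. The tape, bottle and spool still stand, and I handed the job in at about 23 s; no verdict came back.

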